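# Turn round a service-exchange tray at the motorcycle parts counter

### The job

Turn this service-exchange tray round: put every worn, grimy part that lies on it on the grey exchange bin's loading shelf and push it through the orange flap, so that it drops into the bin and the flap swings shut behind it. Lay each new part that is on the bench upright and square in its own printed bay on the tray, either way round along the bay. Leave the spray can, tape roll and carton where they are.

Things in the scene. Friction and masses are not known exactly. Their poses are not given: they have to be found in the camera images.
- worn_starter_center (a point): worn starter motor: a cylinder 56 mm in diameter lying along its own x on a flat foot, with a thin pinion nose at +x; 130 mm long (65 mm each way from this point), 56 mm wide, 58 mm high, about 0.7 kg. Colour: brown and grimy. This point is its centre, 29 mm above its underside. Lies on the tray at the start; may be absent.
- new_starter_center (a point): new starter motor: a cylinder 56 mm in diameter lying along its own x on a flat foot, with a thin pinion nose at +x; 130 mm long (65 mm each way from this point), 56 mm wide, 58 mm high, about 0.7 kg. Colour: black and bright aluminium. This point is its centre, 29 mm above its underside. Lies on the bench at the start; may be absent.
- worn_caliper_center (a point): worn brake caliper: a block 96 mm long, 50 mm wide (own y) and 52 mm high, with low ears (26 mm wide, up to 23 mm high) that bring its length along x to 124 mm; about 0.6 kg. Colour: brown and grimy. This point is its centre, 26 mm above its underside. Lies on the tray at the start; may be absent.
- new_caliper_center (a point): new brake caliper: a block 96 mm long, 50 mm wide (own y) and 52 mm high, with low ears (26 mm wide, up to 23 mm high) that bring its length along x to 124 mm; about 0.6 kg. Colour: gold with red piston caps. This point is its centre, 26 mm above its underside. Lies on the bench at the start; may be absent.
- worn_rectifier_center (a point): worn regulator-rectifier: a finned block 84 mm long, 58 mm wide (own y) and 38 mm high, with a low flange (30 mm wide, 10 mm high) that brings its length along x to 110 mm; about 0.35 kg. Colour: brown and grimy. This point is its centre, 19 mm above its underside. Lies on the tray at the start; may be absent.
- new_rectifier_center (a point): new regulator-rectifier: a finned block 84 mm long, 58 mm wide (own y) and 38 mm high, with a low flange (30 mm wide, 10 mm high) that brings its length along x to 110 mm; about 0.35 kg. Colour: bright aluminium. This point is its centre, 19 mm above its underside. Lies on the bench at the start; may be absent.
- bay_starter (a point): centre of the starter's bay on the tray's floor: a white printed frame 144 x 70 mm (along x, y) round the part's silhouette. The bays lie side by side, 120 mm apart along the tray's y, in the order starter, caliper, rectifier from +y to -y. The tray is a fixed blue sheet-steel tray, 180 x 360 mm, floor 4 mm above the bench, rim 12 mm above the bench.
- bay_caliper (a point): centre of the caliper's bay on the tray's floor: a white printed frame 138 x 64 mm (along x, y) round the part's silhouette. The bays lie side by side, 120 mm apart along the tray's y. The tray is a fixed blue sheet-steel tray, 180 x 360 mm, floor 4 mm above the bench, rim 12 mm above the bench.
- bay_rectifier (a point): centre of the rectifier's bay on the tray's floor: a white printed frame 124 x 72 mm (along x, y) round the part's silhouette. The bays lie side by side, 120 mm apart along the tray's y. The tray is a fixed blue sheet-steel tray, 180 x 360 mm, floor 4 mm above the bench, rim 12 mm above the bench.
- shelf (a point): point on top of the steel loading shelf of the grey exchange bin, on its middle line, 80 mm before the flap; x points level into the flap. The shelf is 120 mm above the bench, level, 165 mm long, ends at the flap, open at its near end, 150 mm wide between cheeks that rise 14 mm above it.
- mouth (a point): middle of the foot of the bin's mouth, at the shelf's height where the shelf ends; x points into the bin, y along the mouth, z up. The mouth is 150 mm wide and 82 mm high; the lintel and the bin's whole top end 92 mm above the shelf. Behind the mouth is a drop of 285 mm to a rubber floor. The bin stands fixed on the room's floor against the bench's end, 270 mm wide, 340 mm deep, closed all round with a clear window in its top.
- flap (a joint): angle of the orange flap that fills the mouth: hinged along its top edge, 0 hanging shut, grows to 1.4 rad as its foot swings into the bin (inwards only). A light spring closes it: about 2.5 N at its foot when wide open.
- cleaner_can: red spray can standing on the bench, 60 mm diameter, 170 mm high. Bystander; origin at the middle of its underside.
- tape_roll: yellow roll of tape lying flat, 84 mm diameter, 45 mm high. Bystander; origin at the middle of its underside.
- carton: cardboard carton, 100 x 130 x 80 mm. Bystander; origin at the middle of its underside.
Not all that is in view belongs to the job. Of the things shaped like the part that bears new_caliper_center, the brass one is meant. What is shaped like the part that bears worn_rectifier_center but purple is not meant.

How it is judged:
On the way:
1. every worn part has gone through the flap into the bin and the flap is shut (x of worn_starter_center in the frame of mouth between 0.02 and 0.34 m and y of worn_starter_center in the frame of mouth between -0.135 and 0.135 m and z of each of worn_starter_center, worn_caliper_center, worn_rectifier_center in the frame of mouth below -0.05 m and x of worn_caliper_center in the frame of mouth between 0.02 and 0.34 m and y of worn_caliper_center in the frame of mouth between -0.135 and 0.135 m and x of worn_rectifier_center in the frame of mouth between 0.02 and 0.34 m and y of worn_rectifier_center in the frame of mouth between -0.135 and 0.135 m and value of joint flap below 0.1 rad), for 0.2 s.
At the end, for the whole second after the job is handed in: Every worn part is inside the bin, 50 mm or more below its shelf, flap shut (under 0.1 rad); every new part rests upright (0.15 rad) on the tray in its own bay, centre within 15 mm, long axis within 0.2 rad of the bay's, either way round; bystanders within 30 mm of their places (all of step 1 and horizontal distance between new_starter_center and bay_starter below 0.015 m and angle between the x axis of new_starter_center and the x axis of bay_starter, either way round below 0.2 rad and angle between each of new_starter_center, new_caliper_center, new_rectifier_center's own z axis and vertical below 0.15 rad and z of new_starter_center in the frame of bay_starter below 0.04 m and linear speed of each of new_starter, new_caliper, new_rectifier below 0.02 m/s and horizontal distance between new_caliper_center and bay_caliper below 0.015 m and angle between the x axis of new_caliper_center and the x axis of bay_caliper, either way round below 0.2 rad and z of new_caliper_center in the frame of bay_caliper below 0.04 m and horizontal distance between new_rectifier_center and bay_rectifier below 0.015 m and angle between the x axis of new_rectifier_center and the x axis of bay_rectifier, either way round below 0.2 rad and z of new_rectifier_center in the frame of bay_rectifier below 0.04 m); the robot touches nothing.
It fails at once if the spray can is moved by more than 30 mm (distance of cleaner_can from where it was at the start of the episode above 0.03 m).
It fails at once if the tape roll is moved by more than 30 mm (distance of tape_roll from where it was at the start of the episode above 0.03 m).
It fails at once if the carton is moved by more than 30 mm (distance of carton from where it was at the start of the episode above 0.03 m).
Of worn_starter, worn_caliper, worn_rectifier only 2 to 3 are there at a start; the rules pass over those that are not, and their reading is None.
Of new_starter, new_caliper, new_rectifier only 2 to 3 are there at a start; the rules pass over those that are not, and their reading is None.
At some moment in a run one of new_starter, new_caliper, new_rectifier may be knocked a few centimetres aside while the robot is not near it.
It also fails if it takes over 210 s, if anything falls off the work surface, if the arm or the gripper's body presses on something with over 40 N, if the wrist force passes 120 N, or if a joint passes its speed limit or range.

### The arm

A 6-joint arm with a two-finger parallel gripper is mounted at the origin on the work surface. World frame = base frame: x ahead of the robot, y to its left, z up, the work surface at z = 0. Lengths are in m, angles in rad, forces in N, time in s.
With the tool pointing down it reaches from about 0.35 to 0.975 m from the base axis. Payload 4.9 kg.
Tool frame: the origin (TCP) lies on the centre line of the jaws, within the pads' length; the fingertips stand 14 mm ahead of it and the grasp point (between the pads) lies 5 mm behind it; z points along the fingers, y is the line along which they close (so a half turn about z gives the same grasp; the last joint's range is limited). The gripper opens to 85 mm and grips with 20 to 120 N. Pads are 22 mm wide; open, the fingers measure 114 mm over their backs; the gripper's body (76 mm by 85 mm) begins 54 mm behind the grasp point. The pads swing forward as they close: fully open they stand 13 mm farther back than shut.
Start: joints at [-1.291, 0.053, 1.613, -0, 1.476, -0.119], TCP at [0.243, -0.576, 0.245] pointing down, gripper open.
Joint ranges: [-3.01, 3.01], [-1.01, 2.22], [0.06, 2.58], [-1.02, 4.17], [0.09, 2.62], [-3.14, 3.14]. Speed limits (rad/s): [2.57, 2.57, 3.14, 3.14, 3.14, 3.14].

### API

Orientations are given as [roll, pitch, yaw] about the fixed x, y, z axes, in that order (R = Rz(yaw) Ry(pitch) Rx(roll)).
In Python, from bench import r gives the robot as it stands.
- The arm moves only by the tool drive_tool, never from a script. Its argument "steps" is text: rows parted by semicolons, each of 5 numbers parted by spaces: the finger opening in m, from 0 to 0.0854, then the shift along the tool's x, y, z in m, then the turn about the tool's z in degrees. In form: jaw x y z turn; .... A call has 1 to 20 rows; each row is the pose to reach, as a shift and turn from the pose commanded when the call began, along the tool's axes at that moment; what a row does not reach only later rows make up. A row lasts 1/8 s, in which the tool goes at most 62.5 mm and 10.7 degrees, less where a joint would pass 70% of its speed; a pose out of reach is approached as far as the arm can. A call with a gripper value outside its range is refused whole. The fingers move at their own pace and stop on an object; the grip force is fixed at half the most. Time passes only in rows, so rows that repeat a pose let the fingers close. It gives the time, the measured TCP pose, the force, the opening and the grip force at its end, in the units of the state.
- r.read_state(): the state, without advancing time (a new reading comes with each control period).
- r.get_image(name): name is "scene" or "top" or "wrist"; returns (picture, depth): 400x640x3 uint8, red, green, blue; 400x640 float32, m along the optical axis (not along the pixel's ray), 0 where there is no reading.
- r.calibration(name): a dict with "K" (3x3 intrinsics, pixels), "k1" (the pictures are not rectified: a ray, as slopes to the right and down, at radius r is drawn at 1 + k1 r^2 times it, then the intrinsics apply), "world_to_cam" (4x4, takes a point from world to camera coordinates); the wrist camera has in their place "T_tool_cam" (4x4, takes a point from camera to tool coordinates, whose origin is the TCP and whose axes are the flange's). Camera axes: x right, y down, z forward; pixel columns grow to the right and rows downward; lengths in m; the calibration is good to about 2 mm. A picture is of the moment at which its call begins: read the wrist's pose just before it. calibration takes no time and is no camera call.
- r.close_job(): hands the job in; it is judged then, once.
Trained networks look in the newest picture that a camera, given by its name, has taken for a name from the list of things; names that differ only in an ending like _2 or _b are one class to them, and where a whole thing is asked for, a point or a joint stands for the part that bears it (a point fixed in the world has none). Each returns a list of dicts, best first, with "conf" (0 to 1); they miss things now and then, are a little off and sometimes report something else, mostly with a low value. They report only what shows in the picture. A call takes as long as a camera call. They do not tell look-alikes from the thing itself.
- r.masks_of(thing, camera): "pixels" (400x640 bool, what is visible of it) and "centre" ([row, column] in pixels, amid what is visible of it).
The state is a dict: "time": time; "qpos": joint angles; "qd": joint speeds; "effort": joint torques, N m; "tool_pos": TCP position; "orientation": TCP orientation; "force": force on the tool from outside, world axes, zero at the start; "torque": the same for the moment, N m; "opening": finger opening in m; "gripper_force": force on a finger pad.
Only numpy, scipy, OpenCV 4.12 (cv2) and the standard library are available. Lean on these libraries where they do the work, as an engineer would, in place of code of your own. Each camera call takes 0.05 s, during which the arm holds its last target. There are 200 camera calls.

## Working session

There is one attempt and no reset: what is moved stays moved. The work goes in short steps, Python scripts to look and compute and a tool call to move; the robot and the scene stay as the last step left them, time stands still between calls to the robot, and variables do not carry over. Pictures are saved under pics/ and viewed, at most 14 in all, crops included, and the job is handed in when it is done.

Besides the shell and the picture viewer there is one more tool, called as name(argument=value, ...), one argument or row to a line, values as JSON. drive_tool: Moves the arm, as the interface text tells. Its arguments: {"type":"object","properties":{"steps":{"type":"string"}},"required":["steps"]}

```bash
ls; mkdir -p pics; python3 - <<'E'
from bench import r
import cv2
s=r.read_state(); print({k:s[k] for k in("time","tool_pos","orientation","opening")})
for n in("scene","top"):
    p,d=r.get_image(n); cv2.imwrite(f"pics/{n}0.png",p[:,:,::-1])
    c=r.calibration(n); print(n,c)
print(r.calibration("wrist"))
E
```

```text
pics
{'time': 0.0, 'tool_pos': array([ 0.24250888, -0.57539643,  0.2440414 ]), 'orientation': array([-3.13953778e+00, -2.35122032e-04,  3.98788153e-01]), 'opening': 0.08518445566337797}
scene {'K': array([[402.23376113,   0.        , 320.22578292],
       [  0.        , 402.23376113, 205.61078325],
       [  0.        ,   0.        ,   1.        ]]), 'k1': -0.018160527024948664, 'world_to_cam': array([[ 0.84582185,  0.53330373,  0.01313504, -0.51609574],
       [ 0.42080745, -0.6518643 , -0.63086767, -0.0209173 ],
       [-0.32788182,  0.53912899, -0.77577925,  1.5431893 ],
       [ 0.        ,  0.        ,  0.        ,  1.        ]])}
top {'K': array([[446.86333977,   0.        , 321.44867773],
       [  0.        , 446.86333977, 189.89864145],
       [  0.        ,   0.        ,   1.        ]]), 'k1': -0.0866117086619769, 'world_to_cam': array([[-1.02807462e-02, -9.99946434e-01,  1.19806455e-03,
         1.76942215e-01],
       [-9.75983578e-01,  9.77363453e-03, -2.17624748e-01,
         5.54485532e-01],
       [ 2.17601381e-01, -3.40663613e-03, -9.76031779e-01,
         1.57931154e+00],
       [ 0.00000000e+00,  0.00000000e+00,  0.00000000e+00,
         1.00000000e+00]])}
{'K': array([[333.23622465,   0.        , 317.98745077],
       [  0.        , 333.23622465, 201.02089439],
       [  0.        ,   0.        ,   1.        ]]), 'k1': -0.033428791725655334, 'T_tool_cam': array([[-3.52228205e-04, -9.56074144e-01, -2.93124730e-01,
         7.34702585e-02],
       [ 9.99999922e-01, -3.88645164e-04,  6.59972111e-05,
        -3.97378015e-04],
       [-1.77019736e-04, -2.93124684e-01,  9.56074206e-01,
        -1.29430309e-01],
       [ 0.00000000e+00,  0.00000000e+00,  0.00000000e+00,
         1.00000000e+00]])}
```

View pics/scene0.png

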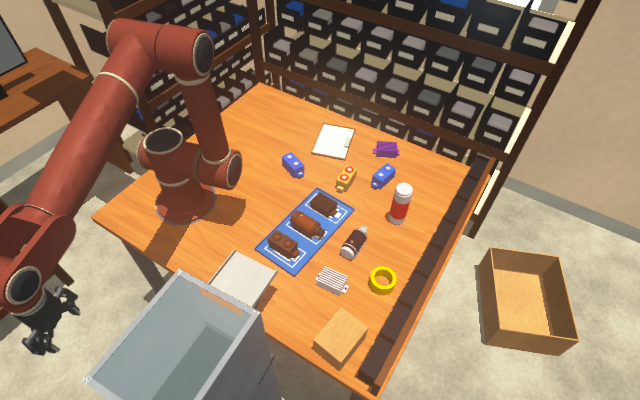

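View pics/top0.png

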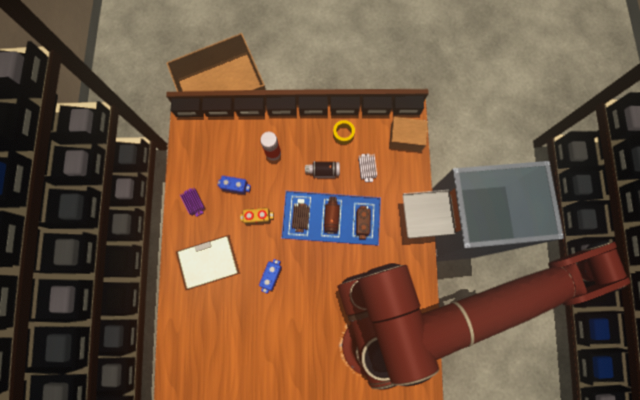

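The scene and top pictures agree. In the top picture:
- **Tray:** at (332,218), holding three brown parts at (300,215), (331,216) and (364,221).
- **New parts:** brass/gold caliper with red caps at (256,216), new starter at (322,170), new rectifier at (368,167).
- **Look-alikes:** blue calipers at (233,185) and (270,275), purple rectifier at (193,202).
- **Bystanders:** can (270,145), tape (344,131), carton (408,133).
- **Bin shelf:** (428,215).

The brass caliper is the one that fits, because the others of its shape are blue.

```bash
cat > h.py <<'E'
import numpy as np, cv2
from bench import r
from scipy.spatial.transform import Rotation as R
def cam2world(n, st=None):
    c=r.calibration(n)
    if n=="wrist":
        T=np.eye(4); T[:3,:3]=R.from_euler("xyz",st["orientation"]).as_matrix(); T[:3,3]=st["tool_pos"]
        return c,T@c["T_tool_cam"]
    return c,np.linalg.inv(c["world_to_cam"])
def shot(n):
    st=r.read_state(); p,d=r.get_image(n); c,T=cam2world(n,st)
    vu=np.indices(d.shape).astype(float)
    K=c["K"]; k=np.array([c["k1"],0,0,0])
    und=cv2.undistortPoints(np.stack([vu[1],vu[0]],-1).reshape(-1,1,2),K,k).reshape(400,640,2)
    P=np.dstack([und*d[...,None],d]); W=P@T[:3,:3].T+T[:3,3]
    return p,d,W,und,T,st
def plane(und,T,z,rc):  # pixel (row,col) arrays -> world point on height z
    q=und[rc[0],rc[1]]; ray=np.c_[q,np.ones(len(q))]@T[:3,:3].T
    return T[:3,3]+ray*((z-T[2,3])/ray[:,2])[:,None]
def rect(pts):  # min area rect: centre, long, short, angle of long axis (deg)
    (cx,cy),(w,h),a=cv2.minAreaRect(pts[:,:2].astype(np.float32))
    if w<h: w,h,a=h,w,a+90
    return np.round([cx,cy,w,h],4),round((a+90)%180-90,1)
E
python3 - <<'E'
from h import *
p,d,W,und,T,st=shot("top")
print("floor z",np.median(W[300:380,200:300,2]))
for t in ["worn_starter","new_starter","worn_caliper","new_caliper","worn_rectifier","new_rectifier","cleaner_can","tape_roll","carton"]:
    for m in r.masks_of(t+("_center" if "_" in t and t.split("_")[0] in("worn","new") else ""),"top")[:4]:
        px=m["pixels"]&(d>0); w=W[px]; 
        if len(w)<10: continue
        top=np.percentile(w[:,2],90)
        w2=w[w[:,2]>0.012]
        print(t,round(m["conf"],2),np.round(m["centre"]),"ztop",round(top,3),*rect(w2), "px",px.sum())
# white pixels on tray and shelf
hsv=cv2.cvtColor(p,cv2.COLOR_RGB2HSV)
blue=cv2.inRange(hsv,(100,120,60),(125,255,255))>0; blue[:,:280]=0; blue[:,385:]=0;blue[:188]=0
print("tray",rect(W[blue]),W[blue][:,2].mean())
s=(abs(W[...,2]-0.12)<0.012)&(np.arange(640)>395)&(np.arange(640)<462); s[:185]=0;s[245:]=0
print("shelf",rect(W[s]),W[s].min(0),W[s].max(0))
s=(abs(W[...,2]-0.212)<0.015)&(np.arange(640)>440); s[:150]=0;s[255:]=0
print("bin",rect(W[s]),W[s].min(0),W[s].max(0))
z=cv2.resize(p[120:300,170:450],None,fx=2.85,fy=2.85,interpolation=cv2.INTER_CUBIC); cv2.imwrite("pics/topz.png",z[:,:,::-1])
E
```

```text
floor z -0.0005409936183550235
worn_starter 0.97 [216. 332.] ztop 0.064 [0.4723 0.135  0.1309 0.0553] -1.5 px 482
worn_starter 0.24 [136. 407.] ztop 0.084 [ 0.7764 -0.1613  0.1288  0.105 ] 82.2 px 1109
new_starter 0.86 [169. 325.] ztop 0.059 [0.6464 0.1683 0.1287 0.0561] 88.9 px 513
worn_caliper 0.89 [222. 363.] ztop 0.06 [0.4437 0.0205 0.125  0.0506] -2.2 px 425
new_caliper 0.9 [179. 232.] ztop 0.056 [0.5884 0.5035 0.1232 0.0516] 78.4 px 425
new_caliper 0.76 [273. 271.] ztop 0.056 [0.2489 0.3605 0.1252 0.0509] -21.6 px 477
new_caliper 0.59 [211. 258.] ztop 0.056 [0.4684 0.4141 0.124  0.0499] -86.0 px 444
worn_rectifier 0.61 [216. 299.] ztop 0.045 [0.4641 0.2508 0.106  0.0583] -4.7 px 433
worn_rectifier 0.58 [202. 194.] ztop 0.04 [0.5256 0.6572 0.1071 0.06  ] 27.9 px 491
new_rectifier 0.56 [163. 367.] ztop 0.041 [ 0.6552 -0.0039  0.105   0.0582] 5.1 px 391
new_rectifier 0.38 [214. 331.] ztop 0.064 [0.4717 0.135  0.1297 0.0553] -1.5 px 473
cleaner_can 0.72 [146. 271.] ztop 0.172 [0.7146 0.3565 0.0551 0.0545] 62.8 px 414
tape_roll 0.76 [129. 344.] ztop 0.049 [0.791  0.0835 0.0792 0.0788] 65.1 px 286
carton 0.97 [136. 409.] ztop 0.084 [ 0.7764 -0.1616  0.1292  0.105 ] 82.2 px 1110
carton 0.6 [217. 258.] ztop 0.056 [0.4677 0.4141 0.1242 0.0493] -87.9 px 425
carton 0.31 [207. 484.] ztop 0.214 [ 0.465  -0.3742  0.5056  0.2718] -85.7 px 11604
tray (array([0.374 , 0.1436, 0.3551, 0.3538]), 85.0) 0.011024344038669993
shelf (array([ 0.4447, -0.2059,  0.2111,  0.1694]), 4.0) [ 0.34489544 -0.294072    0.10847814] [ 0.5553983  -0.11587628  0.13183197]
bin (array([ 0.4714, -0.4532,  0.3472,  0.2716]), -85.6) [ 0.32450304 -0.63232575  0.1973389 ] [ 0.61769672 -0.27276117  0.22453506]
```

View pics/topz.png

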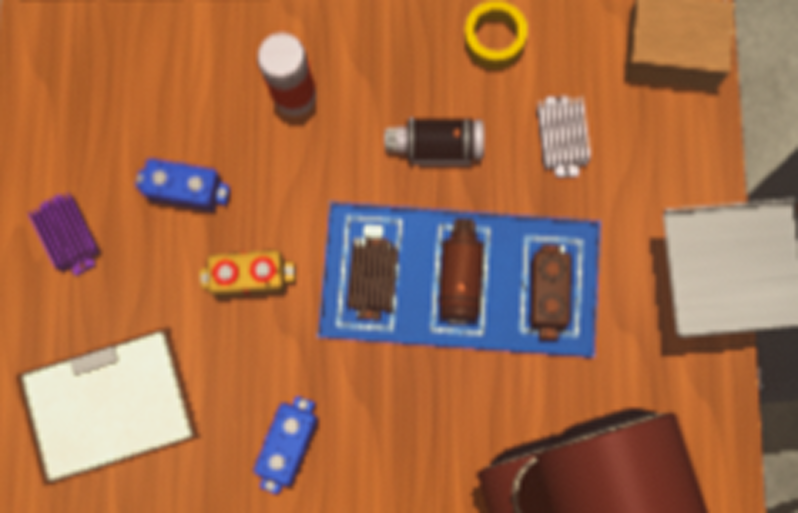

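The crop shows the frames shrinking from left to right: the starter bay at (370,272) is the longest, the caliper bay is at (460,278), and the rectifier bay at (550,285) is the shortest. The order therefore runs along world +y to −y. The worn rectifier, starter and caliper lie in the starter, caliper and rectifier bays in that order. The brass caliper at (248,272) is clearly the one meant. Next I'll measure the bays and shelf.

```bash
cat >> h.py <<'E'
def look(t,cam="top",zmin=0.006):
    p,d,W,und,T,st=shot(cam); out=[]
    for m in r.masks_of(t,cam)[:4]:
        px=m["pixels"]&(d>0); w=W[px]; w=w[w[:,2]>zmin]
        if len(w)>10:
            hue=np.median(p[m["pixels"]],0)
            out.append((round(m["conf"],2),np.round(m["centre"]),round(np.percentile(w[:,2],90),3),*rect(w),hue)); print(t,*out[-1])
    return out
E
python3 - <<'E'
from h import *
p,d,W,und,T,st=shot("top")
hsv=cv2.cvtColor(p,cv2.COLOR_RGB2HSV)
wh=(cv2.inRange(hsv,(0,0,110),(180,110,255))>0)|((hsv[...,1]<130)&(hsv[...,2]>120)); 
for a,b in((286,315),(318,349),(350,379)):
    m=wh.copy(); m[:,:a]=0;m[:,b:]=0;m[:193]=0;m[243:]=0
    m&=(W[...,2]<0.015)
    rc=np.nonzero(m); q=plane(und,T,0.004,rc); print(rect(q),len(q))
bl=(cv2.inRange(hsv,(100,130,60),(125,255,255))>0); bl[:,:280]=0;bl[:,385:]=0;bl[:186]=0;bl[250:]=0
bl&=(abs(W[...,2])<0.03)
n,l,s,c=cv2.connectedComponentsWithStats(bl.astype(np.uint8)); i=1+s[1:,4].argmax(); print("tray",rect(plane(und,T,0.012,np.nonzero(l==i))))
sh=(abs(W[...,2]-0.122)<0.008); sh[:,:398]=0;sh[:,460:]=0;sh[:185]=0;sh[245:]=0
n,l,s,c=cv2.connectedComponentsWithStats(sh.astype(np.uint8)); i=1+s[1:,4].argmax(); print("shelf",rect(W[l==i]),np.median(W[l==i][:,2]))
for y in(-.14,-.18,-.22,-.26):
    e=W[(l==i)&(abs(W[...,1]-y)<.01)]; print(y,e[:,0].min(),e[:,0].max())
E
```

```text
(array([0.4685, 0.2533, 0.1788, 0.1063]), -0.4) 397
(array([0.4635, 0.1284, 0.1859, 0.1138]), -0.6) 329
(array([0.4587, 0.013 , 0.1765, 0.1064]), -2.1) 324
tray (array([0.4614, 0.136 , 0.3522, 0.1733]), 85.0)
shelf (array([ 0.4524, -0.2047,  0.1688,  0.1633]), -86.2) 0.12001590670422746
-0.14 0.37151286530154903 0.5259452490787886
-0.18 0.3744958395526951 0.5310426168865068
-0.22 0.3772867337382317 0.5333379003021371
-0.26 0.3845872719211 0.5372215991381036
```

```bash
cat >> h.py <<'E'
def rel(start, *tg):  # start/targets (x,y,z,yawdeg) -> tool shifts x y z (m) and turn (deg), rows needed
    x0,y0,z0,a=start; c,s=np.cos(np.radians(a)),np.sin(np.radians(a)); last=np.array(start,float)
    for t in tg:
        d=np.array(t[:3])-[x0,y0,z0]; turn=-((t[3]-a+180)%360-180)
        n=max(np.linalg.norm(np.array(t[:3])-last[:3])/.0625, abs(t[3]-last[3])/10.7)
        print("%.3f %.3f %.3f %.1f  rows>=%.1f"%(c*d[0]+s*d[1], s*d[0]-c*d[1], -d[2], turn, n)); last=np.array(t,float)
E
python3 -c "
from h import *
rel((.243,-.576,.245,22.85),(.30,-.50,.33,22.85),(.4437,.0205,.24,-3),(.4437,.0205,.032,-3))"
```

```text
0.082 -0.048 -0.085 -0.0  rows>=2.0
0.417 -0.472 0.005 25.8  rows>=8.8
0.417 -0.472 0.213 25.8  rows>=3.3
```

drive_tool(
  steps="0.085 0.08 -0.05 -0.085 0; 0.085 0.08 -0.05 -0.085 0; 0.085 0.08 -0.05 -0.085 0; 0.085 0.417 -0.472 0.005 25.8; 0.085 0.417 -0.472 0.005 25.8; 0.085 0.417 -0.472 0.005 25.8; 0.085 0.417 -0.472 0.005 25.8; 0.085 0.417 -0.472 0.005 25.8; 0.085 0.417 -0.472 0.005 25.8; 0.085 0.417 -0.472 0.005 25.8; 0.085 0.417 -0.472 0.005 25.8; 0.085 0.417 -0.472 0.005 25.8; 0.085 0.417 -0.472 0.005 25.8; 0.085 0.417 -0.472 0.005 25.8; 0.085 0.417 -0.472 0.005 25.8",
)

```text
time: 2.52
tool_pos: [0.4437, 0.0198, 0.2403]
orientation: [3.141, -0.0, -0.054]
force: [0.3, 0.5, 0.2]
opening: 0.085
gripper_force: 0.0
```

```bash
python3 - <<'E'
from h import *
look("worn_caliper_center","wrist",.016); look("worn_starter_center","wrist",.016)
p,_=r.get_image("wrist"); cv2.imwrite("pics/w1.png",p[:,:,::-1])
E
```

```text
worn_caliper_center 0.86 [176. 317.] 0.059 [0.4412 0.023  0.123  0.05  ] -2.8 [117. 101.  97.]
worn_starter_center 0.95 [158. 204.] 0.062 [0.4707 0.1356 0.1291 0.0554] -3.6 [139. 102.  95.]
```

View pics/w1.png

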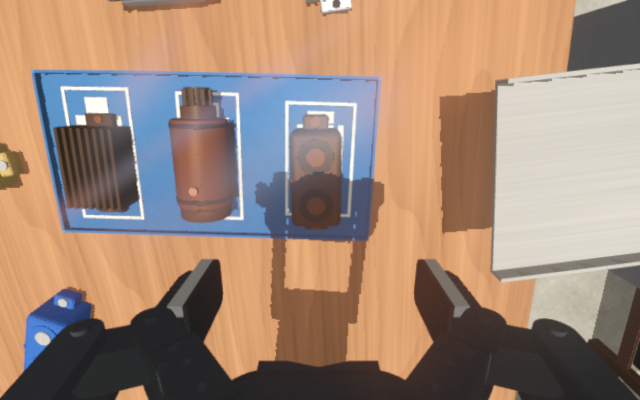

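The wrist view, with the caliper at (317,176) and the starter at (204,158), agrees with the top camera to within about 3 mm. Next I grasp the worn caliper.

drive_tool(
  steps="0.085 -0.002 -0.002 0.06 0; 0.085 -0.002 -0.002 0.12 0; 0.085 -0.002 -0.002 0.17 0; 0.085 -0.002 -0.002 0.208 0; 0.085 -0.002 -0.002 0.208 0; 0.03 -0.002 -0.002 0.208 0; 0.03 -0.002 -0.002 0.208 0; 0.03 -0.002 -0.002 0.208 0; 0.03 -0.002 -0.002 0.208 0; 0.03 -0.002 -0.002 0.208 0; 0.03 -0.002 -0.002 0.208 0; 0.03 -0.002 -0.002 0.15 0; 0.03 -0.002 -0.002 0.09 0; 0.03 -0.002 -0.002 0.03 0; 0.03 -0.002 -0.002 0 0; 0.03 -0.002 -0.002 0 0",
)

```text
time: 4.78
tool_pos: [0.4428, 0.023, 0.2427]
orientation: [3.141, -0.005, -0.051]
force: [0.4, -0.7, -6.8]
opening: 0.0494
gripper_force: 67.1
```

```bash
python3 -c "
from h import *
s=r.read_state(); print(s['qpos'],np.degrees(s['orientation'][2]))
rel((.4415,.022,.24,-3.0),(.454,-.203,.25,94.7),(.454,-.203,.151,94.7),(.454,-.203,.24,94.7))"
```

```text
[-1.16257264e-01 -4.09345758e-01  2.02170289e+00  1.32682063e-04
  1.52384159e+00  1.50592265e+00] -2.944365486558523
0.024 0.224 -0.010 -97.7  rows>=9.1
0.024 0.224 0.089 -97.7  rows>=1.6
0.024 0.224 -0.000 -97.7  rows>=1.4
```

drive_tool(
  steps="0.03 0.006 0.056 -0.01 -10; 0.03 0.012 0.112 -0.01 -20; 0.03 0.018 0.168 -0.01 -30; 0.03 0.024 0.224 -0.01 -40; 0.03 0.024 0.224 -0.01 -50; 0.03 0.024 0.224 -0.01 -60; 0.03 0.024 0.224 -0.01 -70; 0.03 0.024 0.224 -0.01 -80; 0.03 0.024 0.224 -0.01 -90; 0.03 0.024 0.224 -0.01 -97.7; 0.03 0.024 0.224 -0.01 -97.7; 0.03 0.024 0.224 0.04 -97.7; 0.03 0.024 0.224 0.075 -97.7; 0.03 0.024 0.224 0.088 -97.7; 0.03 0.024 0.224 0.088 -97.7; 0.085 0.024 0.224 0.088 -97.7; 0.085 0.024 0.224 0.088 -97.7; 0.085 0.024 0.224 0.088 -97.7; 0.085 0.024 0.224 0.05 -97.7; 0.085 0.024 0.224 0.0 -97.7",
)

```text
time: 7.28
tool_pos: [0.4535, -0.2014, 0.2401]
orientation: [-3.139, -0.002, 1.653]
force: [1.2, -0.7, 0.8]
opening: 0.0848
gripper_force: 0.0
```

```bash
python3 - <<'E'
from h import *
s=r.read_state();print(s['tool_pos'],np.degrees(s['orientation']))
look("worn_caliper_center","wrist",.13)
p,_=r.get_image("wrist"); cv2.imwrite("pics/w2.png",p[:,:,::-1])
E
```

```text
[ 0.45348879 -0.20144849  0.24007854] [-1.79867486e+02 -1.02448827e-01  9.47338883e+01]
worn_caliper_center 0.77 [209. 320.] 0.175 [ 0.4523 -0.196   0.1085  0.0497] -85.4 [84. 64. 52.]
```

View pics/w2.png

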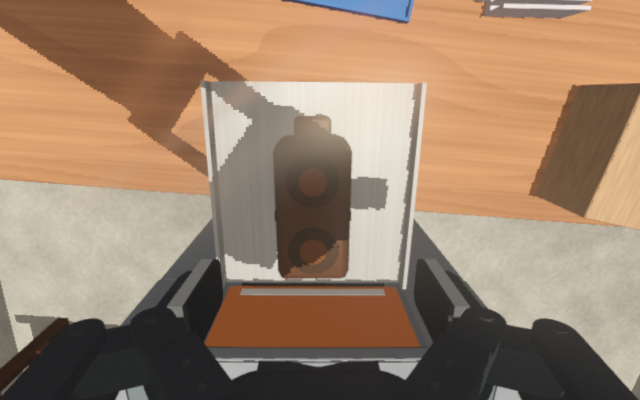

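The caliper lies straight on the shelf at (313,210), and the orange flap foot is at row ~290. Next I push it through.

drive_tool(
  steps="0 0.05 0 0 0; 0 0.1 0 0 0; 0 0.1 0 0 0; 0 0.1 0 0.04 0; 0 0.1 0 0.077 0; 0 0.1 0 0.077 0; 0 0.075 0 0.077 0; 0 0.05 0 0.077 0; 0 0.025 0 0.077 0; 0 0 0 0.077 0; 0 -0.025 0 0.077 0; 0 -0.045 0 0.077 0; 0 -0.06 0 0.077 0; 0 -0.06 0 0.077 0; 0 -0.06 0 0.077 0; 0 -0.06 0 0.077 0",
)

```text
time: 9.43
tool_pos: [0.4617, -0.2659, 0.1689]
orientation: [3.135, 0.01, 1.653]
force: [1.1, -5.4, 7.2]
opening: 0.0
gripper_force: 3.6
```

```bash
python3 - <<'E'
from h import *
p,_=r.get_image("wrist"); q,_=r.get_image("top")
q=cv2.resize(q[150:275,385:585],(640,400)); cv2.imwrite("pics/w3.png",np.vstack([cv2.resize(p,(480,300)),cv2.resize(q,(480,300))])[:,:,::-1])
E
```

```text
(no output)
```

View pics/w3.png

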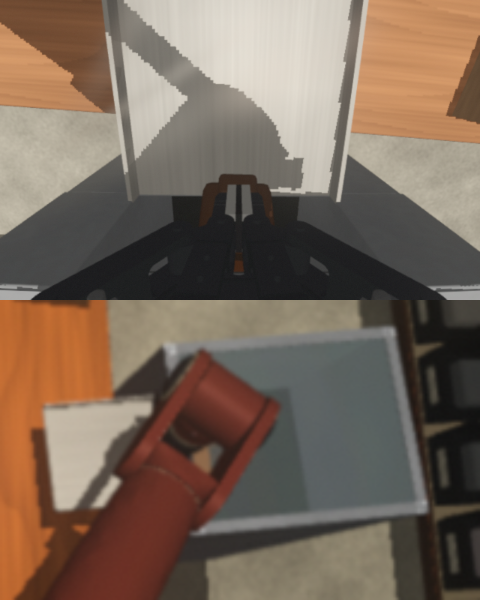

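The caliper is half-tipped, with its tail end at (237,190) under and around the fingers. Raising the tool should let it fall.

drive_tool(
  steps="0 0.01 0 -0.03 0; 0 0.03 0 -0.08 0; 0 0.06 0 -0.08 0; 0 0.06 0 -0.08 0; 0 0.06 0 -0.08 0",
)

```text
time: 10.15
tool_pos: [0.4543, -0.2026, 0.2438]
orientation: [3.141, 0.001, 1.653]
force: [-0.1, 0.7, 0.3]
opening: 0.0002
gripper_force: 0.0
```

```bash
python3 - <<'E'
from h import *
s=r.read_state();print(s['tool_pos'],s['force'])
look("worn_caliper_center","wrist",-1);look("worn_caliper_center","top",-1)
p,_=r.get_image("wrist"); cv2.imwrite("pics/w4.png",cv2.resize(p,(400,250))[:,:,::-1])
E
```

```text
[ 0.45433081 -0.20260404  0.2438132 ] [-0.12122366  0.73580299  0.25170421]
```

View pics/w4.png

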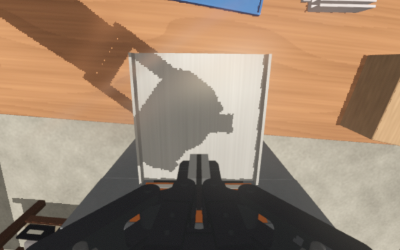

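The shelf is clear, so the caliper fell in. The worn starter is next.

```bash
python3 -c "
from h import *
rel((.454,-.203,.243,94.7),(.4715,.1355,.18,-3),(.4715,.1355,.029,-3))
rel((.4715,.1355,.029,-3),(.4715,.1355,.24,-3),(.454,-.203,.25,94.7),(.454,-.203,.148,94.7),(.454,-.203,.24,94.7))"
```

```text
0.336 0.045 0.063 97.7  rows>=9.1
0.336 0.045 0.214 97.7  rows>=2.4
0.000 -0.000 -0.211 0.0  rows>=3.4
0.000 0.339 -0.221 -97.7  rows>=9.1
0.000 0.339 -0.119 -97.7  rows>=1.6
0.000 0.339 -0.211 -97.7  rows>=1.5
```

drive_tool(
  steps="0.085 0.056 0.007 0 10; 0.085 0.112 0.015 0 20; 0.085 0.168 0.022 0 30; 0.085 0.224 0.03 0 40; 0.085 0.28 0.037 0 50; 0.085 0.336 0.045 0 60; 0.085 0.336 0.045 0.02 70; 0.085 0.336 0.045 0.04 80; 0.085 0.336 0.045 0.063 90; 0.085 0.336 0.045 0.09 97.7; 0.085 0.336 0.045 0.11 97.7; 0.085 0.336 0.045 0.165 97.7; 0.085 0.336 0.045 0.214 97.7; 0.085 0.336 0.045 0.214 97.7; 0.03 0.336 0.045 0.214 97.7; 0.03 0.336 0.045 0.214 97.7; 0.03 0.336 0.045 0.214 97.7; 0.03 0.336 0.045 0.214 97.7; 0.03 0.336 0.045 0.214 97.7; 0.03 0.336 0.045 0.214 97.7",
)

```text
time: 12.9
tool_pos: [0.4738, 0.1368, 0.0326]
orientation: [-3.141, -0.006, -0.051]
force: [-0.9, -1.7, 7.0]
opening: 0.0546
gripper_force: 65.0
```

drive_tool(
  steps="0.03 0 0 -0.06 0; 0.03 0 0 -0.12 0; 0.03 0 0 -0.18 -5; 0.03 0 0.06 -0.221 -15; 0.03 0 0.12 -0.221 -25; 0.03 0 0.18 -0.221 -35; 0.03 0 0.24 -0.221 -45; 0.03 0 0.3 -0.221 -55; 0.03 0 0.339 -0.221 -65; 0.03 0 0.339 -0.221 -75; 0.03 0 0.339 -0.221 -85; 0.03 0 0.339 -0.221 -95; 0.03 0 0.339 -0.221 -97.7; 0.03 0 0.339 -0.18 -97.7; 0.03 0 0.339 -0.14 -97.7; 0.03 0 0.339 -0.12 -97.7; 0.03 0 0.339 -0.119 -97.7; 0.085 0 0.339 -0.119 -97.7; 0.085 0 0.339 -0.119 -97.7; 0.085 0 0.339 -0.119 -97.7",
)

```text
time: 15.4
tool_pos: [0.4545, -0.2023, 0.1495]
orientation: [3.14, 0.001, 1.654]
force: [0.0, -0.0, -0.5]
opening: 0.0851
gripper_force: 0.0
```

drive_tool(
  steps="0.085 0 0 -0.05 0; 0.085 0 0 -0.092 0; 0 0.05 0 -0.092 0; 0 0.1 0 -0.092 0; 0 0.105 0 -0.06 0; 0 0.105 0 -0.015 0; 0 0.105 0 -0.015 0; 0 0.075 0 -0.015 0; 0 0.05 0 -0.015 0; 0 0.025 0 -0.015 0; 0 0 0 -0.015 0; 0 -0.025 0 -0.015 0; 0 -0.045 0 -0.015 0; 0 -0.06 0 -0.015 0; 0 -0.06 0 -0.015 0; 0 -0.05 0 -0.05 0; 0 -0.03 0 -0.1 0; 0 0 0 -0.1 0; 0 0 0 -0.1 0; 0 0 0 -0.1 0",
)

```text
time: 17.9
tool_pos: [0.4535, -0.2017, 0.2476]
orientation: [-3.141, -0.0, 1.654]
force: [0.6, -0.0, 1.1]
opening: -0.0002
gripper_force: 0.0
```

```bash
python3 - <<'E'
from h import *
look("worn_starter_center","wrist",-1);look("worn_starter_center","top",-1);look("worn_rectifier_center","top",.02);look("new_starter_center","top")
p,d,W,und,T,st=shot("wrist")
m=(abs(W[...,0]-.454)<.05)&(abs(W[...,1]+.2)<.06)&(d>0.05)&(d<.6); print(np.percentile(W[m][:,2],[5,50,95,99]))
E
```

```text
worn_starter_center 0.57 [283. 274.] -0.122 [ 0.3966 -0.4409  0.0192  0.0058] 5.3 [56. 47. 40.]
worn_rectifier_center 0.97 [216. 300.] 0.045 [0.4616 0.2508 0.1016 0.0575] -5.5 [89. 64. 51.]
worn_rectifier_center 0.79 [202. 194.] 0.041 [0.5276 0.6576 0.0903 0.06  ] 28.2 [97. 45. 95.]
worn_rectifier_center 0.4 [144. 268.] 0.171 [0.7147 0.3557 0.0564 0.0527] 84.7 [121.  84.  77.]
new_starter_center 0.81 [171. 325.] 0.06 [0.6465 0.1682 0.1282 0.0552] 89.1 [78.  60.5 44. ]
new_starter_center 0.54 [146. 271.] 0.172 [0.7142 0.3563 0.0542 0.0535] 65.9 [122.  89.  81.]
new_starter_center 0.28 [210. 504.] 0.215 [ 0.4644 -0.3734  0.5075  0.2722] -85.2 [90. 97. 96.]
[0.12027027 0.29180865 0.32081626 0.3253545 ]
```

The worn starter shows inside the bin (z ≈ −0.12). The worn rectifier is next.

```bash
python3 -c "
from h import *
rel((.454,-.203,.248,94.7),(.4635,.251,.18,-5),(.4635,.251,.028,-5))
rel((.4635,.251,.028,-5),(.4635,.251,.24,-5),(.454,-.203,.24,94.7),(.454,-.203,.147,94.7),(.454,-.203,.24,94.7))"
```

```text
0.452 0.047 0.068 99.7  rows>=9.3
0.452 0.047 0.220 99.7  rows>=2.4
0.000 -0.000 -0.212 0.0  rows>=3.4
0.030 0.453 -0.212 -99.7  rows>=9.3
0.030 0.453 -0.119 -99.7  rows>=1.5
0.030 0.453 -0.212 -99.7  rows>=1.5
```

drive_tool(
  steps="0.085 0.056 0.006 0 10; 0.085 0.112 0.012 0 20; 0.085 0.168 0.018 0 30; 0.085 0.224 0.024 0 40; 0.085 0.28 0.03 0 50; 0.085 0.336 0.036 0 60; 0.085 0.39 0.041 0.01 70; 0.085 0.44 0.047 0.03 80; 0.085 0.452 0.047 0.06 90; 0.085 0.452 0.047 0.08 99.7; 0.085 0.452 0.047 0.1 99.7; 0.085 0.452 0.047 0.16 99.7; 0.085 0.452 0.047 0.22 99.7; 0.085 0.452 0.047 0.22 99.7; 0.03 0.452 0.047 0.22 99.7; 0.03 0.452 0.047 0.22 99.7; 0.03 0.452 0.047 0.22 99.7; 0.03 0.452 0.047 0.22 99.7; 0.03 0.452 0.047 0.22 99.7; 0.03 0.452 0.047 0.22 99.7",
)

```text
time: 20.85
tool_pos: [0.4661, 0.2534, 0.0321]
orientation: [-3.139, -0.006, -0.086]
force: [0.2, -0.5, 7.6]
opening: 0.0565
gripper_force: 68.1
```

drive_tool(
  steps="0.03 0 0 -0.06 0; 0.03 0 0 -0.12 0; 0.03 0.004 0.06 -0.18 -8; 0.03 0.008 0.12 -0.212 -18; 0.03 0.012 0.18 -0.212 -28; 0.03 0.016 0.24 -0.212 -38; 0.03 0.02 0.3 -0.212 -48; 0.03 0.024 0.36 -0.212 -58; 0.03 0.028 0.41 -0.212 -68; 0.03 0.03 0.453 -0.212 -78; 0.03 0.03 0.453 -0.212 -88; 0.03 0.03 0.453 -0.212 -98; 0.03 0.03 0.453 -0.212 -99.7; 0.03 0.03 0.453 -0.17 -99.7; 0.03 0.03 0.453 -0.13 -99.7; 0.03 0.03 0.453 -0.119 -99.7; 0.03 0.03 0.453 -0.119 -99.7; 0.085 0.03 0.453 -0.119 -99.7; 0.085 0.03 0.453 -0.119 -99.7; 0.085 0.03 0.453 -0.119 -99.7",
)

```text
time: 23.35
tool_pos: [0.4544, -0.2017, 0.1481]
orientation: [3.14, 0.001, 1.654]
force: [-0.7, -0.2, -0.7]
opening: 0.0855
gripper_force: 0.0
```

drive_tool(
  steps="0.085 0 0 -0.05 0; 0.085 0 0 -0.092 0; 0 0.05 0 -0.092 0; 0 0.1 0 -0.092 0; 0 0.1 0 -0.06 0; 0 0.1 0 -0.013 0; 0 0.1 0 -0.013 0; 0 0.075 0 -0.013 0; 0 0.05 0 -0.013 0; 0 0.025 0 -0.013 0; 0 0 0 -0.013 0; 0 -0.025 0 -0.013 0; 0 -0.045 0 -0.013 0; 0 -0.062 0 -0.013 0; 0 -0.062 0 -0.013 0; 0 -0.05 0 -0.05 0; 0 -0.03 0 -0.1 0; 0 0 0 -0.1 0; 0 0 0 -0.1 0; 0 0 0 -0.1 0",
)

```text
time: 25.85
tool_pos: [0.4539, -0.202, 0.2471]
orientation: [-3.141, 0.0, 1.654]
force: [0.6, -0.2, -0.7]
opening: 0.0001
gripper_force: 0.0
```

```bash
python3 - <<'E'
from h import *
look("worn_rectifier_center","wrist",-1)
for t in("worn_rectifier","new_starter","new_caliper","new_rectifier"): look(t+"_center","top")
a,_=r.get_image("wrist"); b,d=r.get_image("scene"); t,_=r.get_image("top")
b=cv2.resize(b[240:400,80:340],(400,250)); t=cv2.resize(t[150:275,385:585],(400,250))
cv2.imwrite("pics/w5.png",np.vstack([np.hstack([cv2.resize(a,(400,250)),b]),np.hstack([t,t*0])])[:,:,::-1])
E
```

```text
worn_rectifier_center 0.8 [202. 197.] 0.04 [0.5246 0.6566 0.1037 0.0607] 27.7 [96. 44. 95.]
new_starter_center 0.92 [169. 325.] 0.059 [0.6523 0.1684 0.1276 0.0684] 89.2 [78. 59. 44.]
new_starter_center 0.31 [219. 455.] 0.186 [ 0.4344 -0.2892  0.043   0.005 ] 4.4 [81. 39. 21.]
new_caliper_center 0.97 [180. 234.] 0.056 [0.5894 0.5052 0.1253 0.0524] 79.1 [ 66.  88. 167.]
new_caliper_center 0.56 [214. 256.] 0.056 [0.4676 0.4137 0.1165 0.0485] -85.4 [212. 127.  47.]
new_caliper_center 0.56 [275. 271.] 0.056 [0.2484 0.3597 0.1172 0.0491] -21.9 [ 73. 101. 186.]
new_caliper_center 0.3 [136. 409.] 0.083 [ 0.7759 -0.1619  0.129   0.105 ] 82.4 [183. 124.  69.]
new_rectifier_center 0.81 [165. 368.] 0.041 [ 0.6552 -0.0068  0.107   0.0638] 5.1 [172. 151. 144.]
new_rectifier_center 0.46 [137. 408.] 0.083 [ 0.7759 -0.1616  0.1297  0.1047] 81.2 [183. 124.  69.]
new_rectifier_center 0.42 [215. 328.] 0.013 [0.4635 0.137  0.3634 0.1816] 85.0 [ 91. 113. 175.]
new_rectifier_center 0.25 [210. 503.] 0.215 [ 0.4579 -0.3474  0.5663  0.2813] -83.2 [90. 96. 96.]
```

View pics/w5.png

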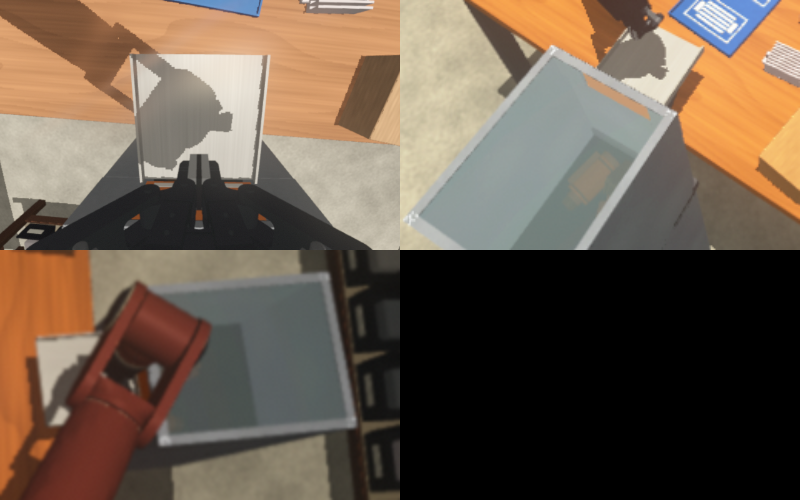

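The shelf is empty, and a worn part shows in the bin at (595,175). The flap, at rows ~182 of the wrist view, is down. Next I look at the empty tray with the wrist camera.

```bash
python3 -c "
from h import *
rel((.454,-.203,.248,94.7),(.43,.137,.32,-5))"
```

```text
0.341 0.004 -0.072 99.7  rows>=9.3
```

drive_tool(
  steps="0.085 0.05 0 -0.03 10; 0.085 0.1 0 -0.06 20; 0.085 0.15 0 -0.072 30; 0.085 0.2 0 -0.072 40; 0.085 0.25 0 -0.072 50; 0.085 0.3 0.004 -0.072 60; 0.085 0.341 0.004 -0.072 70; 0.085 0.341 0.004 -0.072 80; 0.085 0.341 0.004 -0.072 90; 0.085 0.341 0.004 -0.072 99.7; 0.085 0.341 0.004 -0.072 99.7; 0.085 0.341 0.004 -0.072 99.7",
)

```text
time: 28.0
tool_pos: [0.4298, 0.1387, 0.3194]
orientation: [-3.142, -0.0, -0.084]
force: [-0.7, 0.2, 0.1]
opening: 0.0851
gripper_force: 0.0
```

```bash
python3 - <<'E'
from h import *
p,d,W,und,T,st=shot("wrist"); print(st["tool_pos"],st["orientation"])
hsv=cv2.cvtColor(p,cv2.COLOR_RGB2HSV)
bl=cv2.inRange(hsv,(98,90,40),(128,255,255))
n,l,s,c=cv2.connectedComponentsWithStats(bl); i=1+s[1:,4].argmax(); tray=(l==i)
rc=np.nonzero(tray); print("tray",rect(plane(und,T,.012,rc)),rect(plane(und,T,.004,rc)))
hull=cv2.fillConvexPoly(np.zeros((400,640),np.uint8),cv2.convexHull(np.c_[rc[1],rc[0]].astype(np.int32)),1)
hull=cv2.erode(hull,np.ones((15,15)))
wh=((hsv[...,1]<70)&(hsv[...,2]>150)&(hull>0)).astype(np.uint8)
n,l,s,c=cv2.connectedComponentsWithStats(cv2.dilate(wh,np.ones((3,3))))
for i in range(1,n):
    if s[i,4]>150: print("white",s[i],rect(plane(und,T,.004,np.nonzero((l==i)&(wh>0)))))
for t in("new_starter","new_rectifier","new_caliper"): look(t+"_center","wrist")
cv2.imwrite("pics/w6.png",p[:,:,::-1])
E
```

```text
[0.42976413 0.13870559 0.31937705] [-3.14155127e+00 -1.36599439e-04 -8.41150175e-02]
tray (array([0.4611, 0.1381, 0.3592, 0.1776]), 85.1) (array([0.4604, 0.1382, 0.3658, 0.1809]), 85.1)
white [ 191   72   66   89 3449] (array([0.4906, 0.2578, 0.1092, 0.0787]), -4.4)
white [ 288   75   57   98 1352] (array([0.4705, 0.1373, 0.1218, 0.0693]), -4.8)
white [ 376   80   67  102 1835] (array([0.4514, 0.0179, 0.1289, 0.0775]), -4.8)
white [ 298   83   38   86 2353] (array([0.4683, 0.137 , 0.1071, 0.046 ]), -5.7)
white [ 386   88   45   87 3149] (array([0.4514, 0.0181, 0.1092, 0.0521]), -4.7)
new_rectifier_center 0.7 [  3. 424.] 0.012 [ 0.6014 -0.0045  0.0279  0.0075] 84.0 [165. 155. 150.]
new_caliper_center 0.97 [60. 26.] 0.054 [0.5791 0.4684 0.0505 0.05  ] 77.1 [ 39.  70. 126.]
new_caliper_center 0.82 [150.  99.] 0.055 [0.467  0.4085 0.1099 0.05  ] -85.5 [179. 127.  78.]
new_caliper_center 0.59 [273. 171.] 0.054 [0.2844 0.3616 0.073  0.029 ] -55.3 [ 49.  84. 143.]
```

View pics/w6.png

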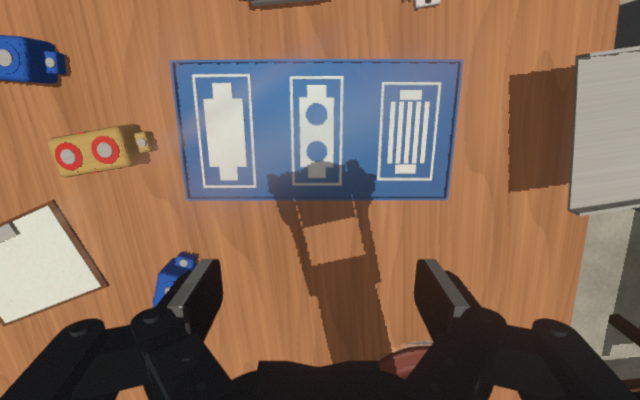

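The empty tray shows the silhouettes: starter (224,132), caliper (316,132), rectifier (408,132). That confirms the bay order. The brass caliper is at (95,150), distinct from the blue ones. The bays are S (0.4715, 0.2577), C (0.461, 0.138) and R (0.4513, 0.0183), at −4.9°. I start with the new rectifier.

```bash
python3 -c "
from h import *
rel((.43,.138,.32,-5),(.655,-.004,.16,5),(.655,-.004,.026,5))
rel((.655,-.004,.026,5),(.655,-.004,.14,5),(.4513,.0183,.14,-4.9),(.4513,.0183,.034,-4.9),(.4513,.0183,.2,-4.9))"
```

```text
0.237 0.122 0.160 -10.0  rows>=5.0
0.237 0.122 0.294 -10.0  rows>=2.1
0.000 0.000 -0.114 0.0  rows>=1.8
-0.201 -0.040 -0.114 9.9  rows>=3.3
-0.201 -0.040 -0.008 9.9  rows>=1.7
-0.201 -0.040 -0.174 9.9  rows>=2.7
```

drive_tool(
  steps="0.085 0.05 0.025 0.03 -2; 0.085 0.1 0.05 0.065 -4; 0.085 0.15 0.075 0.1 -6; 0.085 0.2 0.1 0.13 -8; 0.085 0.237 0.122 0.16 -10; 0.085 0.237 0.122 0.16 -10; 0.085 0.237 0.122 0.21 -10; 0.085 0.237 0.122 0.26 -10; 0.085 0.237 0.122 0.294 -10; 0.085 0.237 0.122 0.294 -10; 0.03 0.237 0.122 0.294 -10; 0.03 0.237 0.122 0.294 -10; 0.03 0.237 0.122 0.294 -10; 0.03 0.237 0.122 0.294 -10; 0.03 0.237 0.122 0.294 -10; 0.03 0.237 0.122 0.294 -10",
)

```text
time: 30.35
tool_pos: [0.6578, -0.0032, 0.0292]
orientation: [3.141, -0.006, 0.088]
force: [-1.5, 0.8, 6.1]
opening: 0.0568
gripper_force: 68.8
```

drive_tool(
  steps="0.03 0 0 -0.06 0; 0.03 0 0 -0.114 0; 0.03 -0.05 -0.01 -0.114 3; 0.03 -0.1 -0.02 -0.114 6; 0.03 -0.15 -0.03 -0.114 9.9; 0.03 -0.201 -0.04 -0.114 9.9; 0.03 -0.201 -0.04 -0.114 9.9; 0.03 -0.201 -0.04 -0.06 9.9; 0.03 -0.201 -0.04 -0.02 9.9; 0.03 -0.201 -0.04 -0.008 9.9; 0.03 -0.201 -0.04 -0.008 9.9; 0.03 -0.201 -0.04 -0.008 9.9; 0.085 -0.201 -0.04 -0.008 9.9; 0.085 -0.201 -0.04 -0.008 9.9; 0.085 -0.201 -0.04 -0.008 9.9; 0.085 -0.201 -0.04 -0.008 9.9; 0.085 -0.201 -0.04 -0.06 9.9; 0.085 -0.201 -0.04 -0.12 9.9; 0.085 -0.201 -0.04 -0.174 9.9; 0.085 -0.201 -0.04 -0.174 9.9",
)

```text
time: 32.85
tool_pos: [0.4548, 0.0185, 0.2055]
orientation: [3.141, -0.011, -0.085]
force: [0.4, 0.5, 0.1]
opening: 0.0846
gripper_force: 0.0
```

```bash
python3 - <<'E'
from h import *
look("new_rectifier_center","wrist",.016);look("new_starter_center","wrist",.016)
look("new_starter_center","top",.012);look("new_rectifier_center","top",.016)
E
```

```text
new_rectifier_center 0.81 [183. 315.] 0.043 [0.4498 0.019  0.1072 0.058 ] -5.1 [128. 120. 120.]
new_starter_center 0.89 [  7. 118.] 0.038 [0.6175 0.1772 0.0591 0.0034] -89.9 [94. 85. 80.]
new_starter_center 0.72 [168. 326.] 0.06 [0.6456 0.1684 0.1279 0.0553] 89.7 [77. 59. 42.]
new_rectifier_center 0.53 [222. 368.] 0.045 [0.4439 0.0069 0.0486 0.0329] -2.5 [95. 82. 78.]
```

The rectifier is placed to within 2 mm. The new starter is next.

```bash
python3 -c "
from h import *
rel((.4513,.0183,.2,-4.9),(.646,.1685,.16,89.5),(.646,.1685,.027,89.5))
rel((.646,.1685,.027,89.5),(.646,.1685,.14,89.5),(.4715,.2577,.15,-4.9),(.4715,.2577,.035,-4.9),(.4715,.2577,.2,-4.9))"
```

```text
0.181 -0.166 0.040 -94.4  rows>=8.8
0.181 -0.166 0.173 -94.4  rows>=2.1
0.000 0.000 -0.113 -0.0  rows>=1.8
0.088 -0.175 -0.123 94.4  rows>=8.8
0.088 -0.175 -0.008 94.4  rows>=1.8
0.088 -0.175 -0.173 94.4  rows>=2.6
```

drive_tool(
  steps="0.085 0.04 -0.037 0 -10; 0.085 0.08 -0.074 0 -20; 0.085 0.12 -0.11 0 -30; 0.085 0.16 -0.147 0 -40; 0.085 0.181 -0.166 0 -50; 0.085 0.181 -0.166 0 -60; 0.085 0.181 -0.166 0.01 -70; 0.085 0.181 -0.166 0.02 -80; 0.085 0.181 -0.166 0.03 -90; 0.085 0.181 -0.166 0.04 -94.4; 0.085 0.181 -0.166 0.04 -94.4; 0.085 0.181 -0.166 0.1 -94.4; 0.085 0.181 -0.166 0.15 -94.4; 0.085 0.181 -0.166 0.173 -94.4; 0.03 0.181 -0.166 0.173 -94.4; 0.03 0.181 -0.166 0.173 -94.4; 0.03 0.181 -0.166 0.173 -94.4; 0.03 0.181 -0.166 0.173 -94.4; 0.03 0.181 -0.166 0.173 -94.4; 0.03 0.181 -0.166 0.173 -94.4",
)

```text
time: 35.75
tool_pos: [0.6478, 0.1693, 0.0288]
orientation: [3.137, -0.001, 1.563]
force: [1.2, 1.3, 6.4]
opening: 0.0544
gripper_force: 66.5
```

drive_tool(
  steps="0.03 0 0 -0.06 0; 0.03 0 0 -0.123 0; 0.03 0.022 -0.044 -0.123 10; 0.03 0.044 -0.088 -0.123 20; 0.03 0.066 -0.132 -0.123 30; 0.03 0.088 -0.175 -0.123 40; 0.03 0.088 -0.175 -0.123 50; 0.03 0.088 -0.175 -0.123 60; 0.03 0.088 -0.175 -0.123 70; 0.03 0.088 -0.175 -0.123 80; 0.03 0.088 -0.175 -0.123 90; 0.03 0.088 -0.175 -0.123 94.4; 0.03 0.088 -0.175 -0.08 94.4; 0.03 0.088 -0.175 -0.04 94.4; 0.03 0.088 -0.175 -0.015 94.4; 0.03 0.088 -0.175 -0.008 94.4; 0.03 0.088 -0.175 -0.008 94.4; 0.085 0.088 -0.175 -0.008 94.4; 0.085 0.088 -0.175 -0.008 94.4; 0.085 0.088 -0.175 -0.008 94.4",
)

```text
time: 38.25
tool_pos: [0.4725, 0.2586, 0.0353]
orientation: [-3.141, -0.002, -0.085]
force: [-0.0, -0.4, 0.2]
opening: 0.0849
gripper_force: 0.0
```

drive_tool(
  steps="0.085 0 0 0 0; 0.085 0 0 -0.06 0; 0.085 0 0 -0.12 0; 0.085 0 0 -0.165 0; 0.085 0 0 -0.165 0; 0.085 0 0 -0.165 0",
)

```text
time: 39.0
tool_pos: [0.4713, 0.2582, 0.1986]
orientation: [3.141, 0.001, -0.085]
force: [0.6, 0.2, -0.4]
opening: 0.0851
gripper_force: 0.0
```

```bash
python3 - <<'E'
from h import *
look("new_starter_center","wrist",.016);look("new_caliper_center","wrist",.008)
look("new_caliper_center","top",.012);look("new_rectifier_center","top",.016);look("new_starter_center","top",.016)
E
```

```text
new_starter_center 0.92 [187. 317.] 0.063 [0.4725 0.258  0.1288 0.0559] -5.7 [58. 57. 61.]
new_caliper_center 0.96 [80. 47.] 0.054 [0.5807 0.4762 0.0654 0.0505] 79.3 [ 50.  88. 155.]
new_caliper_center 0.76 [200. 149.] 0.054 [0.467  0.4084 0.1097 0.0506] -85.4 [186. 134.  82.]
new_caliper_center 0.67 [350. 247.] 0.053 [0.3822 0.3189 0.2289 0.0503] -16.2 [37. 51. 90.]
new_caliper_center 0.94 [180. 230.] 0.056 [0.5891 0.5055 0.1264 0.0516] 78.9 [ 64.  86. 161.]
new_caliper_center 0.9 [275. 269.] 0.055 [0.2488 0.3594 0.1245 0.0495] -21.3 [ 70.  97. 180.]
new_rectifier_center 0.9 [217. 363.] 0.046 [0.4501 0.0167 0.1054 0.0586] -6.8 [198. 183. 177.]
new_starter_center 0.6 [217. 297.] 0.066 [0.4617 0.2559 0.0596 0.0527] -84.0 [46. 29. 24.]
new_starter_center 0.5 [145. 272.] 0.172 [0.7151 0.3565 0.0553 0.0552] 71.5 [118.   80.   70.5]
```

The starter is seated to within 1–2 mm. The last one is the brass caliper at wrist pixel (149,200). Its median colour is (186,134,82), while the others of that shape are blue.

```bash
python3 -c "
from h import *
rel((.4715,.2577,.2,-4.9),(.468,.414,.15,94.5),(.468,.414,.026,94.5))
rel((.468,.414,.026,94.5),(.468,.414,.15,94.5),(.461,.138,.16,-4.9),(.461,.138,.034,-4.9))"
```

```text
-0.017 -0.155 0.050 -99.4  rows>=9.3
-0.017 -0.155 0.174 -99.4  rows>=2.0
0.000 0.000 -0.124 -0.0  rows>=2.0
-0.275 -0.029 -0.134 99.4  rows>=9.3
-0.275 -0.029 -0.008 99.4  rows>=2.0
```

drive_tool(
  steps="0.085 -0.005 -0.04 0 -10; 0.085 -0.01 -0.08 0 -20; 0.085 -0.014 -0.12 0 -30; 0.085 -0.017 -0.155 0 -40; 0.085 -0.017 -0.155 0 -50; 0.085 -0.017 -0.155 0 -60; 0.085 -0.017 -0.155 0.01 -70; 0.085 -0.017 -0.155 0.02 -80; 0.085 -0.017 -0.155 0.03 -90; 0.085 -0.017 -0.155 0.05 -99.4; 0.085 -0.017 -0.155 0.05 -99.4; 0.085 -0.017 -0.155 0.11 -99.4; 0.085 -0.017 -0.155 0.155 -99.4; 0.085 -0.017 -0.155 0.174 -99.4; 0.03 -0.017 -0.155 0.174 -99.4; 0.03 -0.017 -0.155 0.174 -99.4; 0.03 -0.017 -0.155 0.174 -99.4; 0.03 -0.017 -0.155 0.174 -99.4; 0.03 -0.017 -0.155 0.174 -99.4; 0.03 -0.017 -0.155 0.174 -99.4",
)

```text
time: 42.0
tool_pos: [0.4694, 0.4155, 0.0283]
orientation: [3.138, -0.003, 1.65]
force: [-0.8, 0.5, 7.6]
opening: 0.049
gripper_force: 66.7
```

drive_tool(
  steps="0.03 0 0 -0.06 0; 0.03 0 0 -0.12 0; 0.03 -0.05 -0.005 -0.134 10; 0.03 -0.1 -0.01 -0.134 20; 0.03 -0.15 -0.016 -0.134 30; 0.03 -0.2 -0.021 -0.134 40; 0.03 -0.25 -0.026 -0.134 50; 0.03 -0.275 -0.029 -0.134 60; 0.03 -0.275 -0.029 -0.134 70; 0.03 -0.275 -0.029 -0.134 80; 0.03 -0.275 -0.029 -0.134 90; 0.03 -0.275 -0.029 -0.134 99.4; 0.03 -0.275 -0.029 -0.134 99.4; 0.03 -0.275 -0.029 -0.08 99.4; 0.03 -0.275 -0.029 -0.04 99.4; 0.03 -0.275 -0.029 -0.015 99.4; 0.03 -0.275 -0.029 -0.008 99.4; 0.03 -0.275 -0.029 -0.008 99.4; 0.085 -0.275 -0.029 -0.008 99.4; 0.085 -0.275 -0.029 -0.008 99.4",
)

```text
time: 44.5
tool_pos: [0.4626, 0.138, 0.0352]
orientation: [-3.141, -0.004, -0.084]
force: [0.6, 0.5, 0.9]
opening: 0.0825
gripper_force: 0.0
```

drive_tool(
  steps="0.085 0 0 0 0; 0.085 0 0 0 0; 0.085 0 0 -0.06 0; 0.085 0 0 -0.12 0; 0.085 -0.01 0 -0.18 0; 0.085 -0.03 0 -0.24 0; 0.085 -0.03 0 -0.28 0; 0.085 -0.03 0 -0.28 0; 0.085 -0.03 0 -0.28 0",
)

```text
time: 45.62
tool_pos: [0.4306, 0.1403, 0.3123]
orientation: [3.141, 0.001, -0.085]
force: [0.1, 1.5, -0.7]
opening: 0.0852
gripper_force: 0.0
```

```bash
python3 - <<'E'
from h import *
for t in("new_starter","new_caliper","new_rectifier"): look(t+"_center","wrist",.016)
for t in("cleaner_can","tape_roll","carton"): look(t,"top",.012)
for t in("worn_starter","worn_caliper","worn_rectifier"): look(t+"_center","scene",-1)
a,_=r.get_image("wrist"); b,_=r.get_image("scene"); t,_=r.get_image("top")
b=cv2.resize(b[240:400,80:340],(400,250)); t=cv2.resize(t[150:275,385:585],(400,250)); 
cv2.imwrite("pics/w7.png",np.vstack([np.hstack([cv2.resize(a,(400,250)),b]),np.hstack([t,cv2.resize(r.get_image("top")[0],(400,250))])])[:,:,::-1])
E
```

```text
new_starter_center 0.98 [139. 219.] 0.063 [0.471  0.2563 0.1304 0.0548] -5.2 [97. 86. 92.]
new_starter_center 0.62 [115. 340.] 0.052 [0.4584 0.1476 0.2741 0.1302] 83.0 [110. 138. 179.]
new_caliper_center 0.6 [132. 314.] 0.059 [0.4613 0.1375 0.1237 0.049 ] -4.8 [213. 160. 126.]
new_rectifier_center 0.74 [158. 393.] 0.044 [0.4218 0.0463 0.1068 0.059 ] -2.4 [174. 165. 163.]
new_rectifier_center 0.39 [140. 217.] 0.062 [0.4719 0.2562 0.1308 0.0543] -5.0 [96. 85. 91.]
cleaner_can 0.68 [146. 269.] 0.171 [0.7158 0.3558 0.0573 0.054 ] 74.0 [118.  86.  78.]
tape_roll 0.6 [137. 344.] 0.048 [0.7932 0.0837 0.0804 0.0798] 45.8 [190. 135.  10.]
carton 0.56 [136. 407.] 0.084 [ 0.7755 -0.1614  0.1287  0.1049] 82.7 [180. 122.  68.]
worn_caliper_center 0.43 [203. 322.] 0.061 [0.4779 0.2678 0.1313 0.0893] -9.1 [111.  90.  82.]
worn_rectifier_center 0.89 [150. 387.] 0.04 [0.5287 0.6644 0.1147 0.0764] 35.4 [135.   74.  130.5]
worn_rectifier_center 0.29 [225. 306.] 0.058 [0.4656 0.1349 0.1223 0.0524] -4.9 [222.5 123.5  63. ]
```

View pics/w7.png

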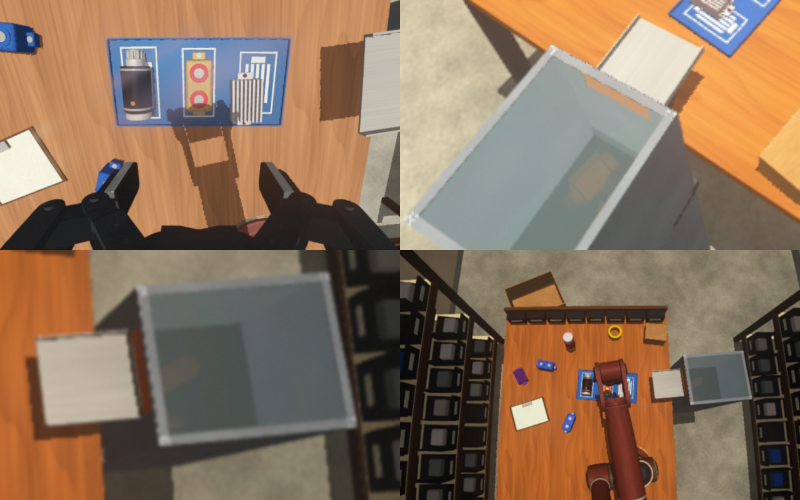

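The starter (139,82) and brass caliper (198,85) sit in their bays. The new rectifier at (247,97) has been knocked aside to (0.422, 0.046), so I will put it back.

```bash
python3 -c "
from h import *
rel((.431,.1406,.314,-4.9),(.4218,.0463,.16,-2.4),(.4218,.0463,.030,-2.4))
rel((.4218,.0463,.03,-2.4),(.4218,.0463,.07,-2.4),(.4513,.0183,.07,-4.9),(.4513,.0183,.034,-4.9))"
```

```text
-0.001 0.095 0.154 -2.5  rows>=2.9
-0.001 0.095 0.284 -2.5  rows>=2.1
0.000 -0.000 -0.040 -0.0  rows>=0.6
0.031 0.027 -0.040 2.5  rows>=0.7
0.031 0.027 -0.004 2.5  rows>=0.6
```

drive_tool(
  steps="0.074 0 0.04 0.05 -1; 0.074 -0.001 0.07 0.1 -2; 0.074 -0.001 0.095 0.154 -2.5; 0.074 -0.001 0.095 0.154 -2.5; 0.074 -0.001 0.095 0.154 -2.5; 0.074 -0.001 0.095 0.2 -2.5; 0.074 -0.001 0.095 0.24 -2.5; 0.074 -0.001 0.095 0.27 -2.5; 0.074 -0.001 0.095 0.284 -2.5; 0.074 -0.001 0.095 0.284 -2.5; 0.03 -0.001 0.095 0.284 -2.5; 0.03 -0.001 0.095 0.284 -2.5; 0.03 -0.001 0.095 0.284 -2.5; 0.03 -0.001 0.095 0.284 -2.5; 0.03 -0.001 0.095 0.284 -2.5; 0.03 -0.001 0.095 0.284 -2.5",
)

```text
time: 48.72
tool_pos: [0.4241, 0.0459, 0.0318]
orientation: [-3.141, -0.005, -0.041]
force: [0.8, 2.1, 6.4]
opening: 0.0569
gripper_force: 67.4
```

drive_tool(
  steps="0.03 0 0 -0.04 0; 0.03 0 0 -0.04 0; 0.03 0.031 0.027 -0.04 2.5; 0.03 0.031 0.027 -0.04 2.5; 0.03 0.031 0.027 -0.04 2.5; 0.03 0.031 0.027 -0.015 2.5; 0.03 0.031 0.027 -0.004 2.5; 0.03 0.031 0.027 -0.004 2.5; 0.03 0.031 0.027 -0.004 2.5; 0.08 0.031 0.027 -0.004 2.5; 0.08 0.031 0.027 -0.004 2.5; 0.08 0.031 0.027 -0.004 2.5; 0.08 0.031 0.027 -0.04 2.5; 0.08 0.031 0.027 -0.1 2.5; 0.08 0.031 0.027 -0.16 2.5; 0.08 0.01 -0.05 -0.22 2.5; 0.08 0 -0.09 -0.28 2.5; 0.08 0 -0.09 -0.28 2.5; 0.08 0 -0.09 -0.28 2.5; 0.08 0 -0.09 -0.28 2.5",
)

```text
time: 51.22
tool_pos: [0.4253, 0.1354, 0.3084]
orientation: [3.141, 0.001, -0.085]
force: [-1.0, 0.0, 0.0]
opening: 0.0801
gripper_force: 0.0
```

```bash
python3 - <<'E'
from h import *
print(r.read_state()["force"])
for t in("new_starter","new_caliper","new_rectifier"): look(t+"_center","wrist",.016)
p,d,W,und,T,st=shot("scene"); b=cv2.resize(p[240:400,80:340],(400,250)); a,_=r.get_image("wrist")
# what the depth says inside the bin
m=(W[...,0]>.33)&(W[...,0]<.61)&(W[...,1]<-.28)&(W[...,1]>-.63)&(W[...,2]<.05); print("inside",m.sum(),np.percentile(W[m][:,2],[5,50,95]) if m.any() else "")
print(r.masks_of("flap","top")[:1] and r.masks_of("flap","scene")[0]["centre"])
cv2.imwrite("pics/w8.png",np.hstack([cv2.resize(a,(400,250)),b])[:,:,::-1])
E
```

```text
[-1.03760443  0.04301234  0.01650949]
new_caliper_center 0.97 [130. 308.] 0.059 [0.4614 0.1377 0.1232 0.0484] -5.1 [226. 178. 138.]
new_caliper_center 0.97 [278. 166.] 0.054 [0.343  0.2892 0.2774 0.0382] -47.8 [ 66. 110. 180.]
new_rectifier_center 0.62 [130. 413.] 0.044 [0.4499 0.0175 0.107  0.0594] -5.4 [180. 171. 172.]
inside 1716 [-0.43829481 -0.09732967  0.03929743]Traceback (most recent call last):
  File "<stdin>", line 7, in <module>
IndexError: list index out of range
```

The rectifier is back in its bay. Next I look into the bin from above to confirm all three worn parts are inside.

drive_tool(
  steps="0.08 0.008 0.05 -0.04 0; 0.08 0.015 0.1 -0.08 0; 0.08 0.022 0.15 -0.1 0; 0.08 0.03 0.2 -0.1 0; 0.08 0.036 0.25 -0.1 0; 0.08 0.043 0.3 -0.1 0; 0.08 0.05 0.35 -0.1 0; 0.08 0.057 0.4 -0.1 0; 0.08 0.064 0.45 -0.1 0; 0.08 0.07 0.5 -0.1 0; 0.08 0.074 0.516 -0.1 0; 0.08 0.074 0.516 -0.1 0; 0.08 0.074 0.516 -0.1 0",
)

```text
time: 53.35
tool_pos: [0.4559, -0.3835, 0.4097]
orientation: [-3.141, -0.0, -0.083]
force: [-0.0, 0.2, 0.1]
opening: 0.0799
gripper_force: 0.0
```

```bash
python3 - <<'E'
from h import *
for t in("worn_starter","worn_caliper","worn_rectifier"): look(t+"_center","wrist",-1)
for t in("new_starter","new_caliper","new_rectifier"): look(t+"_center","top",.016)
a,_=r.get_image("wrist"); b,_=r.get_image("top"); b=cv2.resize(b[140:300,180:436],(640,400))
cv2.imwrite("pics/w9.png",np.vstack([cv2.resize(a,(480,300)),cv2.resize(b,(480,300))])[:,:,::-1])
E
```

```text
worn_starter_center 0.37 [174.  41.] 0.009 [0.4557 0.0683 0.2231 0.1807] 85.4 [100. 141. 190.]
worn_rectifier_center 0.44 [170.  41.] 0.01 [0.4523 0.0282 0.2936 0.1907] 82.9 [100. 141. 190.]
new_starter_center 0.96 [216. 300.] 0.064 [0.4744 0.2555 0.1298 0.0556] -4.8 [71. 57. 53.]
new_starter_center 0.27 [137. 406.] 0.083 [ 0.7756 -0.1614  0.1302  0.1039] 83.3 [184. 125.  69.]
new_caliper_center 0.91 [216. 332.] 0.06 [0.4635 0.1357 0.1239 0.0438] -4.3 [222. 141.  55.]
new_caliper_center 0.7 [274. 270.] 0.056 [0.2498 0.36   0.1231 0.0504] -21.0 [ 74. 100. 184.]
new_caliper_center 0.59 [184. 234.] 0.056 [0.5878 0.5033 0.1217 0.0513] 78.6 [ 66.  88. 168.]
new_rectifier_center 0.59 [218. 362.] 0.045 [0.4519 0.015  0.1099 0.0589] -5.7 [199. 183. 178.]
new_rectifier_center 0.59 [224. 335.] 0.047 [0.4623 0.1361 0.3569 0.1786] 85.4 [ 66. 103. 171.]
```

View pics/w9.png

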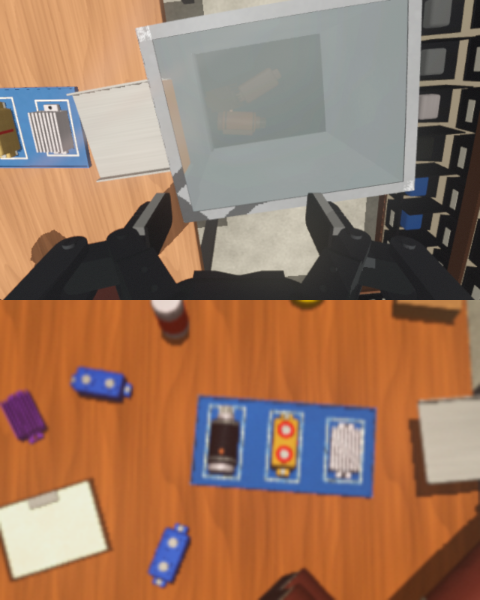

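All three new parts lie in their bays. In the bin I see parts at (260,82) and (238,120), so I'll enhance the crop to find the third.

```bash
python3 - <<'E'
from h import *
a=cv2.imread("pics/w9.png")
p,d,W,und,T,st=shot("wrist"); c=p[30:230,210:450].astype(float)
c=np.clip((c-np.percentile(c,1))/(np.percentile(c,90)-np.percentile(c,1)),0,1)*255
cv2.imwrite("pics/w10.png",cv2.resize(c.astype(np.uint8),(720,600),interpolation=cv2.INTER_CUBIC)[:,:,::-1])
E
```

```text
(no output)
```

View pics/w10.png

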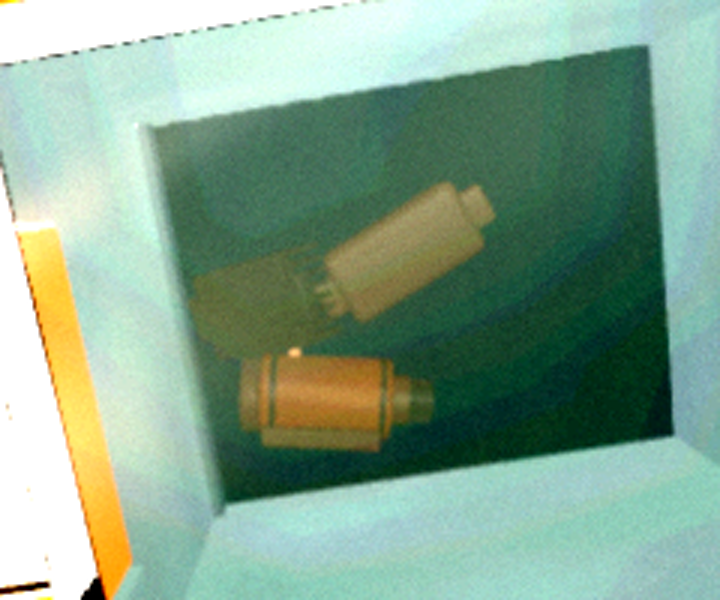

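All three worn parts lie on the bin floor, at (410,250), (260,300) and (330,400), and the flap hangs shut at the left edge. I'm handing in.

```bash
python3 -c "
from bench import r
print(r.close_job())"
```

```text
the job is handed in; nothing more can be done
None
```

I handed the job in at about 53 s: all three worn parts are in the bin with the flap hanging shut, and each new part measures within about 4 mm of its bay centre (the rectifier was knocked aside once and re-placed); the hand-in gave no verdict.

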